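# Put the delivered filters away on the stock shelf

### The arm

A 7-joint arm with a two-finger parallel gripper is mounted at the origin on the work surface. World frame = base frame: x ahead of the robot, y to its left, z up, the work surface at z = 0. Lengths are in mm, angles in rad, forces in N, time in s.
With the tool pointing down it reaches from about 425 to 825 mm from the base axis. Payload 3.6 kg.
Tool frame: the origin (TCP) lies at the very end of the fingers, on their centre line; the grasp point (between the pads) lies 19 mm behind it; z points along the fingers, x is the direction in which the jaws open and shut, and the axes are right-handed (so a half turn about z gives the same grasp; the last joint's range is limited). The gripper opens to 93 mm and grips with 3 to 60 N. Pads are 15 mm wide; open, the fingers measure 128 mm over their backs; the gripper's body (75 mm by 188 mm) begins 65 mm behind the grasp point.
Start: joints at [1.101, 0.615, -0.013, 1.423, 0.008, 1.103, -0.04], TCP at [278.513, -587.275, 218.64] pointing down, gripper open.
Joint ranges: [-3.12, 3.12], [-0.3, 2.06], [-1.34, 1.32], [0.26, 2.42], [-1.36, 4.5], [0.01, 1.98], [-2.84, 2.84]. Speed limits (rad/s): [2.79, 2.79, 3.14, 3.14, 3.14, 3.14, 3.14].

### API

Orientations are given as a unit quaternion [x, y, z, w].
In Python, from bench import get_obs, get_image, camera_info, hand_in gives the robot as it stands.
- The arm moves only by the shell command python3 -m jog 'ROWS' [OPENING]. ROWS is a JSON object of lists of equal length, an entry for each row: "slide": the shift along the tool's x, y, z in cm, a list of three; "turn": the turn, a rotation vector about the tool's x, y, z in degrees, a list of three. A call has exactly 5 rows; each row shifts and turns the pose as measured when the row begins, along the tool's axes as they then stand; what a row does not reach is not made up. A row lasts 1/10 s, in which the tool goes at most 50 mm and 8.59 degrees, less where a joint would pass 70% of its speed; a pose out of reach is approached as far as the arm can. A call is refused whole if a number of a shift passes 5 or a number of a turn 8.59, either way. A call with a gripper value outside its range is refused whole. OPENING is the closure, from -1 (fully open) to 1 (shut), so that 0 is half open, set as the call begins (- or left out, the last holds). The fingers move at their own pace and stop on an object; the grip force is fixed at half the most. Time passes only in rows, so rows that do not move let the fingers close, or fill a call up. It gives the time, the measured TCP pose, the force and the opening at its end, in the units of the state.
- get_obs(): the state, without advancing time (a new reading comes with each control period).
- get_image(name): name is "side" or "top" or "wrist"; returns the picture (480x640x3 uint8, blue, green, red); there is no depth.
- camera_info(name): a dict with "fx", "fy", "cx", "cy" (pixels), "eye" and "attitude" of the camera in the world; the wrist camera has in their place "tool_from_camera" (4x4, takes a point from camera to tool coordinates, whose origin is the TCP and whose axes are the tool frame's). Camera axes: x right, y down, z forward; pixel columns grow to the right and rows downward; lengths in mm; the calibration is good to about 2 mm. A picture is of the moment at which its call begins: read the wrist's pose just before it. camera_info takes no time and is no camera call.
- hand_in(): hands the job in, once; it reports no verdict.
The state is a dict: "time_s": time; "qpos": joint angles; "dq": joint speeds; "tau": joint torques, N m; "tool_pos": TCP position; "eef_rot": TCP orientation; "contact_force": force on the tool from outside, world axes, zero at the start; "ft_torque": the same for the moment, N m; "width": opening from 0.0 (shut) to 1.0 (fully open).
Only numpy, scipy, OpenCV 4.12 (cv2) and the standard library are available. Lean on these libraries where they do the work, as an engineer would, in place of code of your own. Each camera call takes 0.05 s, during which the arm holds its last target. There are 200 camera calls.

### The job

Move the row of four filters from the steel delivery tray to the blue stock shelf, so that they make a new front row in the same order as the stock: each one stands upright in the empty place at the front of the lane that holds its own kind. Set them down rather than drop them, let none tip over, and leave the tape roll and the spray can where they are.

Things in the scene. Friction and masses are not known exactly. Their poses are not given: they have to be found in the camera images.
- filter_short: Short spin-on oil filter: white painted steel can with a fluted dome, 62 mm diameter, 62 mm high, about 380 g. Origin: centre of its underside, z up its axis. Starts upright in a bay of the steel delivery tray, in a straight row of four in any order. The tray's long walls and bay dividers are 18 mm high.
- filter_tall: Tall spin-on oil filter: white painted steel can with a fluted dome, 54 mm diameter, 112 mm high, about 450 g. Origin: centre of its underside, z up its axis. Starts upright in a bay of the steel delivery tray, in a straight row of four in any order. In the tray the row's spacing is 88 mm (each filter up to 5 mm off).
- filter_pleated: Filter cartridge: paper pleats between two black end caps, dark round hole in the top cap, 58 mm diameter, 78 mm high, about 110 g. Origin: centre of its underside, z up its axis. Starts upright in a bay of the steel delivery tray, in a straight row of four in any order. Gaps within the row are narrow: grip across the row, above the 18 mm tray walls.
- filter_inline: In-line fuel filter: slim bare metal can, 42 mm diameter, 90 mm high, with a hose nipple 8 mm thick standing 18 mm above the middle of its top, about 160 g. Origin: centre of its underside, z up its axis. Starts upright in a bay of the steel delivery tray, in a straight row of four in any order. The tray's two end plates are 48 mm high.
- lane_short: Grey lane tray on the blue shelf with two fixed short filters in it, like filter_short, their axes at x = 106 and 174 mm. Origin: on the tray's underside below the centre of the empty front place; its floor is 4 mm higher. x runs along the lane from the front lip to the stock, y across, z up. Alike, the four trays stand side by side 88 mm apart, in any order.
- lane_tall: Grey lane tray on the blue shelf with two fixed tall filters in it, like filter_tall, their axes at x = 106 and 174 mm. Origin: on the tray's underside below the centre of the empty front place; its floor is 4 mm higher. x runs along the lane from the front lip to the stock, y across, z up. Grip along x here, above the walls.
- lane_pleated: Grey lane tray on the blue shelf with two fixed pleated filters in it, like filter_pleated, their axes at x = 106 and 174 mm. Origin: on the tray's underside below the centre of the empty front place; its floor is 4 mm higher. x runs along the lane from the front lip to the stock, y across, z up. 80 mm wide inside; walls and front lip reach 20 mm above the origin.
- lane_inline: Grey lane tray on the blue shelf with two fixed in-line filters in it, like filter_inline, their axes at x = 106 and 174 mm. Origin: on the tray's underside below the centre of the empty front place; its floor is 4 mm higher. x runs along the lane from the front lip to the stock, y across, z up. The lip's inner face is at x = -44 mm.
- tape: Bystander: loose roll of brown packing tape lying flat, 100 mm diameter, 48 mm high, origin at the centre of its underside. Leave it alone.
- spray: Bystander: loose upright spray can, 65 mm diameter, 190 mm high, origin at the centre of its underside. Leave it alone.
Things that resemble listed ones, but are neither listed nor needed, are in the scene too. Leave any purple look-alike of the filter_inline alone.

How it is judged (in metres and radians):
At the end, for the whole second after the job is handed in: Each filter stands released and at rest on the floor of the lane of its own kind, upright (within 6 degrees), its axis within 20 mm of the middle line between the lane walls and within 25 mm of the centre of the front place along the lane; tape roll and spray can within 30 mm of where they started (x of filter_short in the frame of lane_short between -0.025 and 0.025 m and y of filter_short in the frame of lane_short between -0.02 and 0.02 m and z of filter_short in the frame of lane_short between 0 and 0.008 m and angle between each of filter_short, filter_tall, filter_pleated, filter_inline's own z axis and vertical below 0.1 rad and linear speed of each of filter_short, filter_tall, filter_pleated, filter_inline below 0.02 m/s and contact force between each of filter_short, filter_tall, filter_pleated, filter_inline and the fingers below 0.1 N and x of filter_tall in the frame of lane_tall between -0.025 and 0.025 m and y of filter_tall in the frame of lane_tall between -0.02 and 0.02 m and z of filter_tall in the frame of lane_tall between 0 and 0.008 m and x of filter_pleated in the frame of lane_pleated between -0.025 and 0.025 m and y of filter_pleated in the frame of lane_pleated between -0.02 and 0.02 m and z of filter_pleated in the frame of lane_pleated between 0 and 0.008 m and x of filter_inline in the frame of lane_inline between -0.025 and 0.025 m and y of filter_inline in the frame of lane_inline between -0.02 and 0.02 m and z of filter_inline in the frame of lane_inline between 0 and 0.008 m and distance of each of tape, spray from where it was at the start of the episode below 0.03 m); the robot touches nothing.
It fails at once if a bystander (tape roll, spray can) moved by more than 30 mm (distance of any of tape, spray from where it was at the start of the episode above 0.03 m).
It fails at once if a filter tipped over (leaning more than 40 degrees) (angle between any of filter_short, filter_tall, filter_pleated, filter_inline's own z axis and vertical above 0.7 rad).
It fails at once if a filter dropped: out of the fingers and faster than 0.8 m/s (a fall of more than about 30 mm) ((contact force between filter_short and the fingers below 0.05 N and linear speed of filter_short above 0.8 m/s) or (contact force between filter_tall and the fingers below 0.05 N and linear speed of filter_tall above 0.8 m/s) or (contact force between filter_pleated and the fingers below 0.05 N and linear speed of filter_pleated above 0.8 m/s) or (contact force between filter_inline and the fingers below 0.05 N and linear speed of filter_inline above 0.8 m/s)).
It also fails if it takes over 109 s, if anything falls off the work surface, if the arm or the gripper's body presses on something with over 40 N, if the wrist force passes 120 N, or if a joint passes its speed limit or range.

## Working session

There is one attempt and no reset: what is moved stays moved. The work goes in short steps, Python scripts to look and compute and a shell command to move; the robot and the scene stay as the last step left them, time stands still between calls to the robot, and variables do not carry over. Pictures are saved under pics/ and viewed, about 12 in all and at most 16, crops included, and the job is handed in when it is done.

```bash
ls; mkdir -p pics; python3 - <<'E'
from bench import *
import cv2
o=get_obs();print(o)
for n in ("top","side","wrist"):
    print(n,camera_info(n)); cv2.imwrite(f"pics/{n}0.png",get_image(n))
E
```

```text
pics
{'time_s': 0.0, 'qpos': array([ 1.10151495,  0.61590157, -0.01261568,  1.42487789,  0.00808754,
        1.1033786 , -0.04040893]), 'dq': array([-0.00021023,  0.0007879 , -0.00096652, -0.00187397, -0.00148618,
        0.00081767,  0.00062993]), 'tau': array([-1.23243622e-04, -4.58925891e+01,  2.09352295e-01, -1.65744638e+01,
       -6.09781779e-02,  2.05088931e-02,  2.24597188e-04]), 'tool_pos': array([ 278.17263579, -586.60666033,  217.49957551]), 'eef_rot': array([ 8.45132626e-01, -5.34555200e-01, -1.06951771e-03, -6.61935097e-04]), 'contact_force': array([-0.08499134, -0.42674118, -0.16264076]), 'ft_torque': array([-0.00694461, -0.00722904, -0.0122978 ]), 'width': 0.9991761880093211}
top {'fx': 598.455225467528, 'fy': 598.455225467528, 'cx': 308.35773831422347, 'cy': 243.63475157753345, 'eye': array([ 454.51988848,  -29.94968946, 1330.297451  ]), 'attitude': array([-0.70617289,  0.70778839, -0.0105051 ,  0.01565504])}
side {'fx': 536.9231087700307, 'fy': 536.9231087700307, 'cx': 320.86644004118375, 'cy': 230.08081663704675, 'eye': array([ -4.23706118, 954.39536905, 810.61167165]), 'attitude': array([-0.19816042,  0.8639928 , -0.44906946,  0.11218518])}
wrist {'fx': 367.24973248230907, 'fy': 367.24973248230907, 'cx': 320.9673535851708, 'cy': 241.40468111936013, 'tool_from_camera': array([[ 9.99999860e-01,  4.79044706e-04,  2.22991419e-04,
         7.22233789e-02],
       [-5.19350166e-04,  9.68839047e-01,  2.47690595e-01,
        -6.84000807e+01],
       [-9.73879256e-05, -2.47690676e-01,  9.68839161e-01,
        -1.66931641e+02],
       [ 0.00000000e+00,  0.00000000e+00,  0.00000000e+00,
         1.00000000e+00]])}
```

View pics/top0.png

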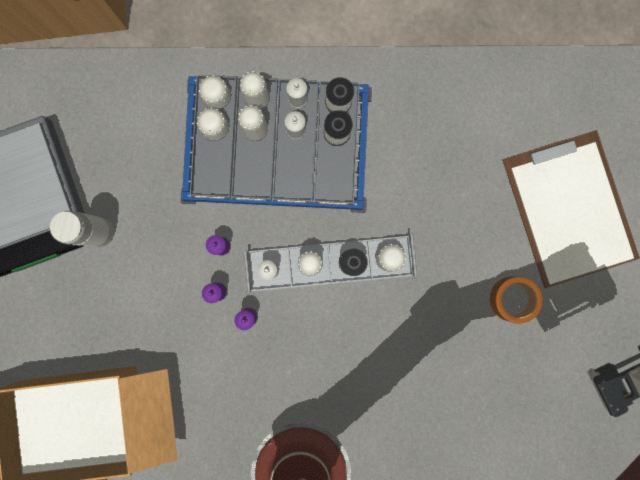

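View pics/side0.png

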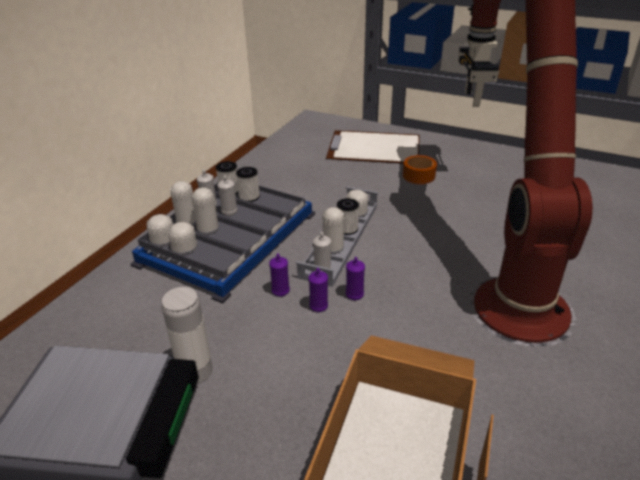

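Top view: the tray row runs inline (268,268), tall (310,262), pleated (352,262), short (391,256). The lanes run, from the left, short (212), tall (252), inline (296), pleated (340). Possible confusions for the inline filter are the purple look-alikes at (217,245), (213,293) and (246,319), and the fixed stock at (297,90) and (295,122). The can at (391,256) could be short or tall. A close crop will settle it.

```bash
python3 - <<'E'
import cv2
t=cv2.imread("pics/top0.png")[65:305,170:425]; cv2.imwrite("pics/topc.png",cv2.resize(t,None,fx=2.5,fy=2.5,interpolation=cv2.INTER_CUBIC))
t=cv2.imread("pics/side0.png")[145:300,125:385]; cv2.imwrite("pics/sidec.png",cv2.resize(t,None,fx=3,fy=3,interpolation=cv2.INTER_CUBIC))
E
```

```text
(no output)
```

View pics/topc.png

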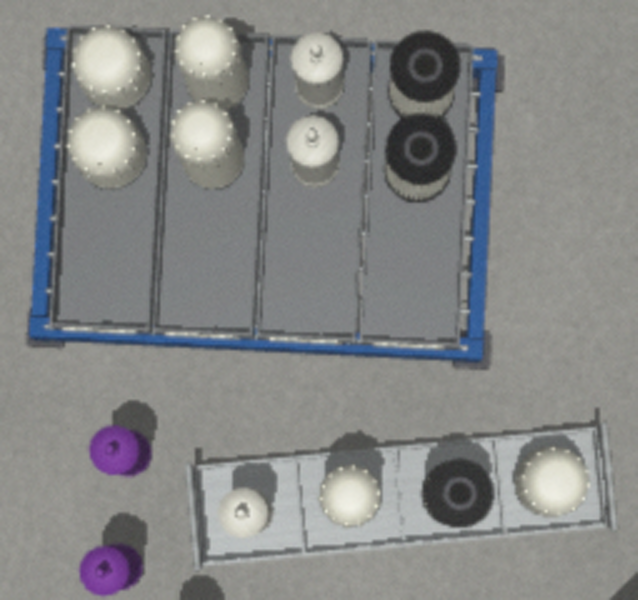

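View pics/sidec.png

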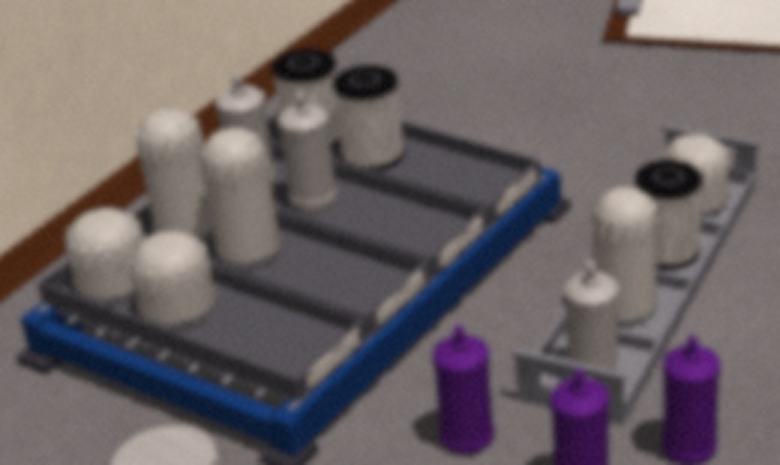

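```bash
cat > h.py <<'E'
import numpy as np, cv2
from bench import *
from scipy.spatial.transform import Rotation as R
def ray(cam,uv,pose=None):
    c=camera_info(cam); d=np.array([(uv[0]-c["cx"])/c["fx"],(uv[1]-c["cy"])/c["fy"],1.])
    if cam=="wrist":
        p,q=pose; T=c["tool_from_camera"]; r=R.from_quat(q)
        return p+r.apply(T[:3,3]), r.apply(T[:3,:3]@d)
    return c["eye"],R.from_quat(c["attitude"]).apply(d)
def onz(cam,uv,z,pose=None):
    e,d=ray(cam,uv,pose); return e+d*(z-e[2])/d[2]
def proj(cam,P,pose=None):
    c=camera_info(cam)
    if cam=="wrist":
        p,q=pose; T=c["tool_from_camera"]; X=np.linalg.inv(T)@np.append(R.from_quat(q).inv().apply(np.array(P)-p),1); X=X[:3]
    else: X=R.from_quat(c["attitude"]).inv().apply(np.array(P)-c["eye"])
    return np.array([c["fx"]*X[0]/X[2]+c["cx"],c["fy"]*X[1]/X[2]+c["cy"]])
def tri(a,b):
    (e,d),(f,g)=ray("top",a),ray("side",b); A=np.c_[d,-g]
    s=np.linalg.lstsq(A,f-e,rcond=None)[0]; P=e+s[0]*d;Q=f+s[1]*g
    return (P+Q)/2,np.linalg.norm(P-Q)
E
python3 - <<'E'
from h import *
np.set_printoptions(precision=1,suppress=True)
T=lambda x,y:(170+x/2.5,65+y/2.5); S=lambda x,y:(125+x/3,145+y/3)
for n,a,b in [("purple",(113,448),(460,330)),("stk pleat f",(421,150),(367,79)),("stk pleat b",(426,65),(304,62)),("stk inl f",(313,132),(303,98)),("stk inl b",(317,47),(238,81)),
  ("tray pl",(460,492),(668,177)),("tray inl",(242,510),(590,267)),("corner shelf near L",(38,330),(293,432)),("corner R",(478,345),(550,185)),("corner far L",(55,35),(38,320))]:
    print(n,*tri(T(*a),S(*b)))
E
```

```text
purple [499.2 170.5 101.4] 0.3559023920861238
stk pleat f [739.1 -82.8 126.8] 0.8743249821155905
stk pleat b [809.1 -87.1 126.2] 0.5045158064282169
stk inl f [746.9   3.1 149.9] 4.298533032730003
stk inl b [815.9   0.  148.8] 3.607147407509199
tray pl [ 462.2 -116.4   78.4] 1.0276747035857778
tray inl [447.4  63.8 104.3] 1.532716676828683
corner shelf near L [604.1 248.   26.2] 3.684535903046895
corner R [ 589.8 -137.1   24.4] 3.863656802369087
corner far L [861.6 231.9  36.5] 4.687523618734314
```

```bash
cat >> h.py <<'E'
np.set_printoptions(precision=2,suppress=True)
def plan(P,yaw,n,cur=None):
    "print n rows (tool-axis cm, tool-z deg) toward P (mm), tool-x yaw in deg, tool pointing down"
    o=get_obs(); p=o["tool_pos"].copy(); r=R.from_quat(o["eef_rot"])
    G=R.from_euler("z",yaw,degrees=True)*R.from_rotvec([np.pi,0,0])
    sl=[];tu=[]
    for i in range(n,0,-1):
        s=np.round(r.inv().apply((np.array(P)-p)/i)/10,2); t=np.round(np.degrees((r.inv()*G).as_rotvec())/i,2)
        sl.append(s.tolist()); tu.append(t.tolist()); p=p+r.apply(s*10); r=r*R.from_rotvec(np.radians(t))
    print("t",o["time_s"],"at",o["tool_pos"],"yaw",round(np.degrees(np.arctan2(*r.as_matrix()[1::-1,0])),1))
    for k in range(0,n,5): print(str({"slide":sl[k:k+5],"turn":tu[k:k+5]}).replace("'",'"'))
E
python3 - <<'E'
from h import *
T=lambda x,y:(170+x/2.5,65+y/2.5)
print("tall",onz("top",T(350,496),105),"short",onz("top",T(554,481),50),"pl",onz("top",T(460,492),79),"inl can",onz("top",T(244,515),88))
print("tape",onz("top",(517,300),48), "stock short",onz("top",T(106,147),98),onz("top",T(110,62),98),"tall",onz("top",T(202,131),153),onz("top",T(208,46),153),"inl",onz("top",T(313,143),136),onz("top",T(317,58),136))
# lane wall lines yaw
for a,b in [((168,40),(153,330)),((268,42),(256,335)),((371,48),(359,340))]:
    A,B=onz("top",T(*a),64),onz("top",T(*b),64); d=A-B; print("lane yaw",np.degrees(np.arctan2(d[1],d[0])))
A,B=onz("top",T(195,463),18),onz("top",T(598,425),18); d=A-B; print("row yaw",np.degrees(np.arctan2(d[1],d[0]))-90)
plan((450,-120,230),5,15)
E
```

```text
tall [459.4  -24.35 105.  ] short [ 472.06 -198.49   50.  ] pl [ 462.65 -116.15   79.  ] inl can [443.9   63.74  88.  ]
tape [ 380.7 -465.1   48. ] stock short [749.87 177.89  98.  ] [821.25 174.82  98.  ] tall [749.2   92.33 153.  ] [817.41  87.64 153.  ] inl [743.35   4.66 136.  ] [812.48   1.34 136.  ]
lane yaw -2.8037439782630424
lane yaw -2.3343640337519056
lane yaw -2.4871768778427854
row yaw 5.251937661250551
t 0.15 at [ 278.26 -586.77  217.78] yaw 5.0
{"slide": [[-2.32, -2.37, -0.08], [-2.12, -2.55, -0.08], [-1.91, -2.71, -0.08], [-1.68, -2.86, -0.08], [-1.45, -2.98, -0.08]], "turn": [[-0.0, 0.01, -4.64], [-0.0, 0.01, -4.64], [-0.0, 0.01, -4.64], [-0.0, 0.01, -4.64], [-0.0, 0.0, -4.64]]}
{"slide": [[-1.2, -3.09, -0.08], [-0.95, -3.18, -0.08], [-0.69, -3.24, -0.08], [-0.42, -3.29, -0.08], [-0.15, -3.31, -0.08]], "turn": [[-0.01, 0.0, -4.64], [-0.01, 0.01, -4.64], [-0.0, 0.01, -4.64], [-0.01, 0.0, -4.64], [-0.0, 0.01, -4.64]]}
{"slide": [[0.11, -3.31, -0.08], [0.38, -3.3, -0.08], [0.65, -3.25, -0.08], [0.91, -3.19, -0.08], [1.17, -3.1, -0.07]], "turn": [[-0.01, 0.0, -4.65], [-0.0, 0.01, -4.64], [-0.01, 0.0, -4.65], [-0.0, 0.01, -4.64], [-0.01, -0.0, -4.65]]}
```

```bash
python3 -m jog '{"slide":[[-2.3,-2.4,-0.1],[-2.1,-2.5,-0.1],[-1.9,-2.7,-0.1],[-1.7,-2.9,-0.1],[-1.5,-3,-0.1]],"turn":[[0,0,-4.6],[0,0,-4.6],[0,0,-4.6],[0,0,-4.6],[0,0,-4.6]]}' -1
python3 -m jog '{"slide":[[-1.2,-3.1,-0.1],[-1,-3.2,-0.1],[-0.7,-3.2,-0.1],[-0.4,-3.3,-0.1],[-0.2,-3.3,-0.1]],"turn":[[0,0,-4.6],[0,0,-4.6],[0,0,-4.6],[0,0,-4.6],[0,0,-4.6]]}'
python3 -m jog '{"slide":[[0.1,-3.3,-0.1],[0.4,-3.3,-0.1],[0.7,-3.3,-0.1],[0.9,-3.2,-0.1],[1.2,-3.1,-0.1]],"turn":[[0,0,-4.6],[0,0,-4.6],[0,0,-4.6],[0,0,-4.6],[0,0,-4.6]]}'
python3 - <<'E'
from h import *
plan((450,-120,230),5,5)
cv2.imwrite("pics/w1.png",get_image("wrist"))
E
```

```text
time_s: 0.65
tool_pos: [331.9, -430.1, 219.5]
eef_rot: [0.936, -0.353, -0.003, 0.0]
contact_force: [0.7, -0.7, 0.2]
width: 1.002
time_s: 1.15
tool_pos: [388.1, -266.5, 223.9]
eef_rot: [0.988, -0.151, -0.004, -0.001]
contact_force: [0.3, 0.5, 0.2]
width: 1.0
time_s: 1.65
tool_pos: [443.6, -102.9, 228.7]
eef_rot: [0.998, 0.057, -0.004, -0.001]
contact_force: [0.6, -1.2, 0.3]
width: 1.002
t 1.65 at [ 443.58 -102.9   228.73] yaw 5.0
{"slide": [[0.09, 0.35, -0.03], [0.09, 0.35, -0.03], [0.09, 0.36, -0.02], [0.1, 0.35, -0.03], [0.09, 0.36, -0.02]], "turn": [[-0.03, 0.1, 0.3], [-0.03, 0.1, 0.3], [-0.03, 0.1, 0.3], [-0.03, 0.1, 0.3], [-0.04, 0.1, 0.31]]}
```

View pics/w1.png

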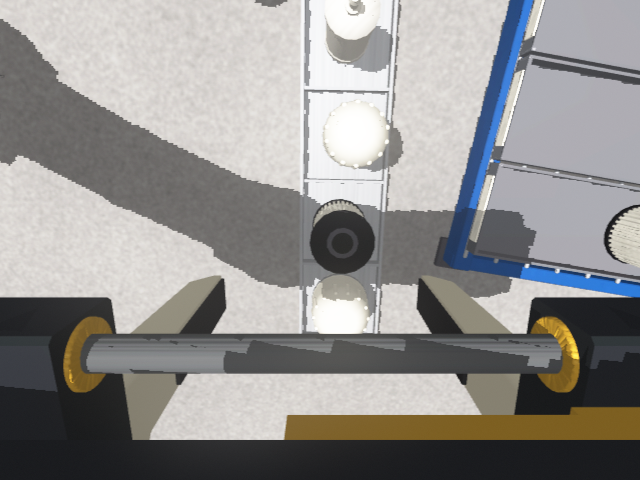

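Wrist view: the pleated hole is at (342,242), the tall dome at (355,133), the short dome at about (340,305) partly hidden, and the inline tip at (353,4). The order agrees with the top view.

```bash
python3 - <<'E'
from h import *
o=get_obs(); P=(np.array([443.58,-102.9,228.73]),o["eef_rot"])
for n,uv,z in [("pl",(342,242),80),("tall",(356,133),108),("inl",(353,4),109),("short",(340,306),58)]: print(n,onz("wrist",uv,z,P))
plan((471,-201,125),5,5)
E
```

```text
pl [ 463.   -112.32   80.  ]
tall [459.29 -20.49 108.  ]
inl [444.37  64.24 109.  ]
short [ 472.02 -182.61   58.  ]
t 1.7 at [445.88 -95.8  229.38] yaw 5.0
{"slide": [[0.24, 2.17, 2.07], [0.26, 2.16, 2.07], [0.28, 2.15, 2.08], [0.29, 2.15, 2.08], [0.3, 2.15, 2.09]], "turn": [[-0.09, 0.05, 0.44], [-0.09, 0.06, 0.44], [-0.08, 0.05, 0.44], [-0.09, 0.06, 0.44], [-0.08, 0.05, 0.44]]}
```

```bash
python3 -m jog '{"slide":[[0.2,2.2,2.1],[0.3,2.2,2.1],[0.3,2.2,2.1],[0.3,2.1,2.1],[0.3,2.1,2]],"turn":[[0,0,0.4],[0,0,0.4],[0,0,0.4],[0,0,0.4],[0,0,0.4]]}'
python3 -m jog '{"slide":[[0,0,0],[0,0,0],[0,0,0],[0,0,0],[0,0,0]],"turn":[[0,0,0],[0,0,0],[0,0,0],[0,0,0],[0,0,0]]}' | head -2
python3 - <<'E'
from h import *
cv2.imwrite("pics/w2.png",get_image("wrist"))
plan((471,-200,24),5,5)
E
```

```text
time_s: 2.2
tool_pos: [476.9, -197.1, 124.5]
eef_rot: [0.999, 0.052, 0.002, -0.003]
contact_force: [0.0, -0.3, -0.5]
width: 1.001
time_s: 2.7
tool_pos: [475.6, -197.1, 124.1]
t 2.75 at [ 475.74 -196.96  124.14] yaw 5.0
{"slide": [[-0.1, 0.07, 2.0], [-0.1, 0.06, 2.0], [-0.1, 0.06, 2.0], [-0.11, 0.06, 2.01], [-0.1, 0.06, 2.0]], "turn": [[-0.09, -0.02, 0.17], [-0.1, -0.02, 0.18], [-0.09, -0.02, 0.17], [-0.1, -0.02, 0.18], [-0.09, -0.01, 0.17]]}
```

View pics/w2.png

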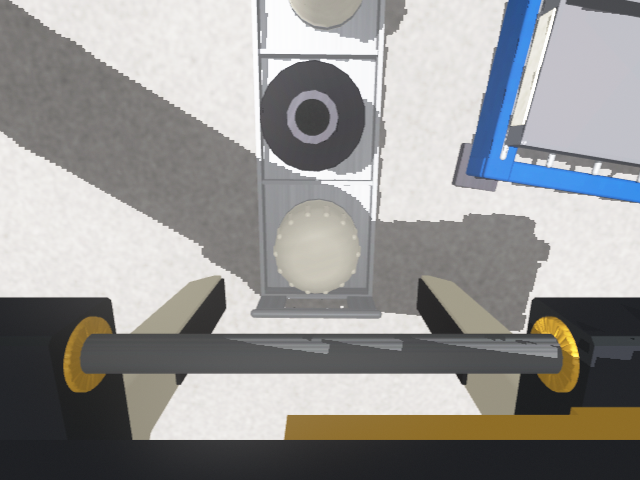

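```bash
python3 - <<'E'
from h import *
o=get_obs(); P=(o["tool_pos"],o["eef_rot"])
for z in (40,50,60): print(onz("wrist",(317,248),z,P))
print(onz("wrist",(313,117),80,P))
print("end plate",onz("wrist",(316,312),50,P))
plan((470,-192,24),5,5)
E
```

```text
[ 473.25 -197.28   40.  ]
[ 473.07 -194.62   50.  ]
[ 472.9  -191.97   60.  ]
[ 462.93 -113.03   80.  ]
end plate [ 477.09 -241.56   50.  ]
t 2.75 at [ 475.74 -196.96  124.14] yaw 5.0
{"slide": [[-0.11, -0.09, 2.0], [-0.11, -0.1, 2.0], [-0.1, -0.1, 2.01], [-0.11, -0.1, 2.0], [-0.1, -0.11, 2.01]], "turn": [[-0.09, -0.02, 0.17], [-0.1, -0.02, 0.18], [-0.09, -0.02, 0.17], [-0.1, -0.02, 0.18], [-0.09, -0.01, 0.17]]}
```

```bash
python3 -m jog '{"slide":[[-0.1,0,2],[-0.1,0,2],[-0.1,0,2],[0,0,2],[0,0,1.9]],"turn":[[-0.1,0,0.2],[-0.1,0,0.2],[-0.1,0,0.2],[-0.1,0,0.2],[-0.1,0,0.2]]}' | sed -n 2,4p
python3 -m jog '{"slide":[[0,0,0],[0,0,0],[0,0,0],[0,0,0],[0,0,0]],"turn":[[0,0,0],[0,0,0],[0,0,0],[0,0,0],[0,0,0]]}' 1
python3 -m jog '{"slide":[[0,0,0],[0,0,0],[0,0,0],[0,0,0],[0,0,0]],"turn":[[0,0,0],[0,0,0],[0,0,0],[0,0,0],[0,0,0]]}'
```

```text
tool_pos: [478.6, -196.2, 28.3]
eef_rot: [0.999, 0.044, 0.008, 0.003]
contact_force: [-0.0, 0.5, -0.8]
time_s: 3.75
tool_pos: [476.9, -195.2, 29.2]
eef_rot: [0.999, 0.044, 0.006, 0.003]
contact_force: [-0.5, -0.0, -4.4]
width: 0.665
time_s: 4.25
tool_pos: [477.5, -195.2, 29.1]
eef_rot: [0.999, 0.044, 0.007, 0.002]
contact_force: [0.3, 0.6, -4.2]
width: 0.666
```

```bash
python3 -m jog '{"slide":[[0,0,-2],[0,0,-3.5],[0,0,-4],[0,0,-4],[0,0,-3.5]],"turn":[[0,-0.2,0],[0,-0.2,0],[0,-0.2,0],[0,-0.2,0],[0,-0.2,0]]}'
python3 - <<'E'
from h import *
plan((646,185,185),-2.6,15)
E
```

```text
time_s: 4.75
tool_pos: [471.8, -192.8, 198.5]
eef_rot: [0.999, 0.045, -0.01, -0.001]
contact_force: [0.8, -1.2, -5.2]
width: 0.665
t 4.75 at [ 471.83 -192.81  198.49] yaw -2.6
{"slide": [[1.38, -2.4, 0.07], [1.36, -2.42, 0.07], [1.34, -2.43, 0.07], [1.32, -2.44, 0.07], [1.3, -2.45, 0.08]], "turn": [[-0.0, 0.08, 0.52], [-0.0, 0.08, 0.52], [-0.0, 0.08, 0.52], [-0.01, 0.08, 0.52], [-0.0, 0.07, 0.52]]}
{"slide": [[1.27, -2.46, 0.08], [1.25, -2.48, 0.08], [1.23, -2.49, 0.08], [1.21, -2.5, 0.08], [1.18, -2.51, 0.08]], "turn": [[-0.01, 0.08, 0.52], [-0.0, 0.07, 0.52], [-0.01, 0.08, 0.51], [-0.0, 0.07, 0.52], [-0.01, 0.08, 0.51]]}
{"slide": [[1.16, -2.52, 0.08], [1.14, -2.53, 0.09], [1.12, -2.54, 0.09], [1.09, -2.55, 0.08], [1.07, -2.55, 0.09]], "turn": [[-0.0, 0.07, 0.52], [-0.01, 0.08, 0.51], [-0.0, 0.07, 0.52], [-0.01, 0.08, 0.51], [-0.0, 0.07, 0.52]]}
```

```bash
python3 -m jog '{"slide":[[1.4,-2.4,0],[1.4,-2.4,0],[1.3,-2.4,0],[1.3,-2.4,0],[1.3,-2.5,0]],"turn":[[0,0.1,0.5],[0,0.1,0.5],[0,0.1,0.5],[0,0.1,0.5],[0,0.1,0.5]]}' | sed -n 2,3p
python3 -m jog '{"slide":[[1.3,-2.5,0],[1.3,-2.5,0],[1.2,-2.5,0],[1.2,-2.5,0],[1.2,-2.5,0]],"turn":[[0,0.1,0.5],[0,0.1,0.5],[0,0.1,0.5],[0,0.1,0.5],[0,0.1,0.5]]}' | sed -n 2,3p
python3 -m jog '{"slide":[[1.2,-2.5,0],[1.1,-2.5,0],[1.1,-2.5,0],[1.1,-2,0],[0.7,-1,0]],"turn":[[0,0.1,0.5],[0,0.1,0.5],[0,0.1,0.5],[0,0.1,0.5],[0,0.1,0.5]]}' 
python3 - <<'E'
from h import *
plan((646,185,100),-2.6,5)
cv2.imwrite("pics/w3.png",get_image("wrist"))
E
```

```text
tool_pos: [532.4, -71.4, 203.0]
eef_rot: [1.0, 0.016, -0.001, 0.004]
tool_pos: [591.2, 59.6, 199.3]
eef_rot: [1.0, -0.007, 0.0, 0.005]
time_s: 6.25
tool_pos: [644.1, 170.8, 194.2]
eef_rot: [1.0, -0.027, 0.001, 0.005]
contact_force: [0.2, 0.3, -4.8]
width: 0.669
t 6.25 at [644.05 170.78 194.21] yaw -2.6
{"slide": [[0.02, -0.3, 1.88], [0.02, -0.3, 1.88], [0.02, -0.3, 1.88], [0.03, -0.29, 1.89], [0.02, -0.29, 1.88]], "turn": [[0.1, -0.02, -0.09], [0.1, -0.02, -0.09], [0.11, -0.02, -0.09], [0.1, -0.02, -0.09], [0.11, -0.02, -0.09]]}
```

View pics/w3.png

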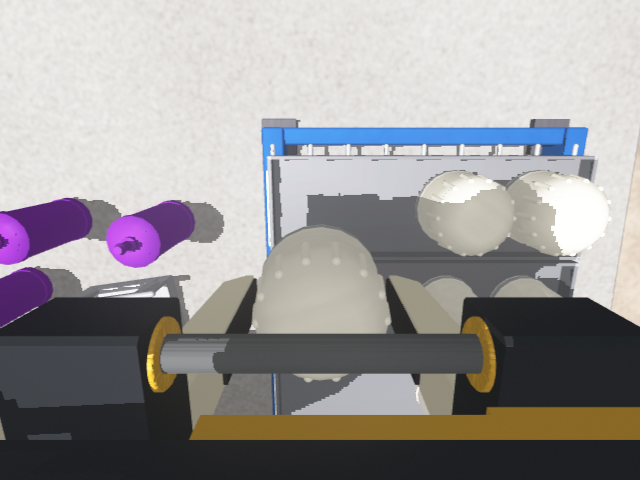

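Wrist view: the short lane's outer wall is at row ~157, its inner wall at row ~257 and its lip at column ~270. The held filter looks upright.

```bash
python3 - <<'E'
from h import *
o=get_obs(); P=(np.array([644.05,170.78,194.21]),o["eef_rot"])
for n,uv in [("outer",(435,157)),("outer l",(290,157)),("outer r",(580,157)),("inner",(480,257)),("lip",(271,210))]: print(n,onz("wrist",uv,64,P))
T=lambda x,y:(170+x/2.5,65+y/2.5)
# top view, wall tops at z=64: outer wall, 1-2, 2-3, 3-4 near front, lips
for n,uv in [("w0",(58,320)),("w12",(153,325)),("w23",(256,332)),("w34",(359,338)),("w4",(462,340)),("lip1",(105,327)),("lip4",(410,342))]: print(n,onz("top",T(*uv),64))
plan((646,185,100),-2.6,5)
E
```

```text
outer [737.42 226.16  64.  ]
outer l [623.3  232.06  64.  ]
outer r [851.74 220.25  64.  ]
inner [777.7  141.52  64.  ]
lip [604.73 190.76  64.  ]
w0 [609.78 223.95  64.  ]
w12 [605.26 143.03  64.  ]
w23 [599.03  55.41  64.  ]
w34 [593.65 -32.1   64.  ]
w4 [ 591.69 -119.52   64.  ]
lip1 [603.68 183.89  64.  ]
lip4 [590.12 -75.39  64.  ]
t 6.3 at [644.73 172.51 194.  ] yaw -2.6
{"slide": [[0.01, -0.26, 1.88], [0.01, -0.26, 1.88], [0.01, -0.26, 1.88], [0.01, -0.26, 1.88], [0.01, -0.25, 1.87]], "turn": [[0.08, -0.03, -0.08], [0.08, -0.03, -0.08], [0.08, -0.03, -0.08], [0.08, -0.03, -0.07], [0.08, -0.04, -0.08]]}
```

```bash
python3 -m jog '{"slide":[[0,-0.5,1],[0,-0.5,2.3],[0,-0.3,2.3],[0,0,2.3],[0,0,1.8]],"turn":[[0,0,0],[0.1,0,0],[0.1,0,0],[0.1,0,0],[0.1,0,0]]}' 
python3 -m jog '{"slide":[[0,0,0.2],[0,0,0.3],[0,0,0.3],[0,0,0.2],[0,0,0.1]],"turn":[[0,0,0],[0,0,0],[0,0,0],[0,0,0],[0,0,0]]}'
```

```text
time_s: 6.8
tool_pos: [645.5, 179.1, 93.4]
eef_rot: [1.0, -0.029, 0.002, 0.002]
contact_force: [0.1, 0.1, -5.3]
width: 0.664
time_s: 7.3
tool_pos: [644.6, 179.7, 89.4]
eef_rot: [1.0, -0.03, 0.003, 0.001]
contact_force: [-0.5, 1.7, -2.7]
width: 0.665
```

```bash
python3 -m jog '{"slide":[[0,0,-1],[0,-0.5,0],[0.1,-0.4,0],[0,0,0],[0,0,0]],"turn":[[0,0,0],[0,0,0],[0,0,0],[0,0,0],[0,0,0]]}' 
python3 - <<'E'
from h import *
plan((647,186.5,88),-2.6,5)
E
```

```text
time_s: 7.8
tool_pos: [646.6, 185.9, 98.6]
eef_rot: [1.0, -0.031, 0.003, 0.003]
contact_force: [-0.2, -0.8, -3.6]
width: 0.663
t 7.8 at [646.56 185.88  98.57] yaw -2.6
{"slide": [[0.01, -0.01, 0.21], [0.01, -0.01, 0.21], [0.01, -0.02, 0.21], [0.0, -0.01, 0.21], [0.01, -0.02, 0.22]], "turn": [[0.06, -0.06, -0.2], [0.06, -0.06, -0.19], [0.06, -0.06, -0.2], [0.06, -0.06, -0.19], [0.06, -0.05, -0.2]]}
```

```bash
python3 -m jog '{"slide":[[0,0,0.4],[0,0,0.4],[0,0,0.3],[0,0,0.2],[0,0,0.2]],"turn":[[0,0,-0.2],[0,0,-0.2],[0,0,-0.2],[0,0,0],[0,0,0]]}'
python3 -m jog '{"slide":[[0,0,0.2],[0,0,0.2],[0,0,0.2],[0,0,0.1],[0,0,0]],"turn":[[0,0,0],[0,0,0],[0,0,0],[0,0,0],[0,0,0]]}'
```

```text
time_s: 8.3
tool_pos: [646.2, 185.1, 81.0]
eef_rot: [1.0, -0.026, 0.002, 0.003]
contact_force: [0.0, -0.5, -3.9]
width: 0.664
time_s: 8.8
tool_pos: [646.4, 185.1, 75.2]
eef_rot: [1.0, -0.026, 0.002, 0.003]
contact_force: [-0.0, 0.8, -3.6]
width: 0.664
```

```bash
python3 -m jog '{"slide":[[0,0,0.1],[0,0,0.1],[0,0,0.1],[0,0,0],[0,0,0]],"turn":[[0,0,0],[0,0,0],[0,0,0],[0,0,0],[0,0,0]]}'
python3 -m jog '{"slide":[[0,0,0.1],[0,0,0.1],[0,0,0],[0,0,0],[0,0,0]],"turn":[[0,0,0],[0,0,0],[0,0,0],[0,0,0],[0,0,0]]}'
```

```text
time_s: 9.3
tool_pos: [646.6, 185.1, 74.9]
eef_rot: [1.0, -0.026, 0.003, 0.003]
contact_force: [-1.4, -0.4, 1.1]
width: 0.662
time_s: 9.8
tool_pos: [646.6, 185.0, 74.9]
eef_rot: [1.0, -0.026, 0.003, 0.004]
contact_force: [-2.4, -0.6, 2.5]
width: 0.664
```

```bash
python3 -m jog '{"slide":[[0,0,0],[0,0,0],[0,0,0],[0,0,0],[0,0,0]],"turn":[[0,0,0],[0,0,0],[0,0,0],[0,0,0],[0,0,0]]}' -0.8 | tail -2
python3 -m jog '{"slide":[[0,0,-1],[0,0,-3],[0,0,-4],[0,0,-4],[0,0,-4]],"turn":[[0,0,0],[0,0,0],[0,0,0],[0,0,0],[0,0,0]]}' -1
python3 - <<'E'
from h import *
plan((459,-21,235),5,10)
cv2.imwrite("pics/w4.png",get_image("wrist"))
E
```

```text
contact_force: [0.6, 0.1, -0.1]
width: 0.895
time_s: 10.8
tool_pos: [644.5, 185.6, 234.4]
eef_rot: [1.0, -0.025, -0.001, 0.004]
contact_force: [0.1, 1.4, -0.1]
width: 1.001
t 10.8 at [644.49 185.55 234.4 ] yaw 5.0
{"slide": [[-1.75, 2.16, 0.02], [-1.78, 2.13, 0.01], [-1.81, 2.11, 0.01], [-1.83, 2.08, 0.01], [-1.86, 2.06, 0.01]], "turn": [[0.05, 0.01, -0.79], [0.05, 0.01, -0.79], [0.05, 0.01, -0.79], [0.05, 0.01, -0.79], [0.05, 0.01, -0.79]]}
{"slide": [[-1.89, 2.03, 0.0], [-1.92, 2.01, 0.0], [-1.95, 1.98, 0.0], [-1.97, 1.95, -0.0], [-2.0, 1.92, -0.0]], "turn": [[0.05, 0.01, -0.79], [0.05, 0.01, -0.79], [0.05, 0.02, -0.8], [0.05, 0.01, -0.79], [0.04, 0.02, -0.8]]}
```

View pics/w4.png

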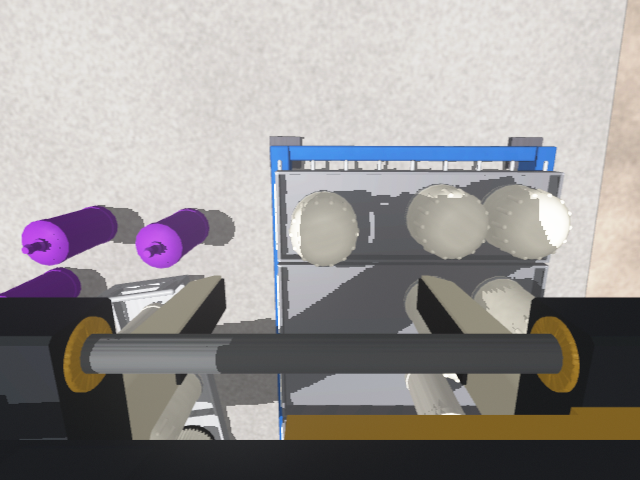

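The short filter stands upright at the front of its lane (325,228), in line with the stock. Next is the tall filter.

```bash
python3 -m jog '{"slide":[[-1.8,2.2,0],[-1.8,2.1,0],[-1.8,2.1,0],[-1.8,2.1,0],[-1.8,2.1,0]],"turn":[[0.1,0,-0.8],[0,0,-0.8],[0.1,0,-0.8],[0,0,-0.8],[0.1,0,-0.8]]}' | sed -n 2p
python3 -m jog '{"slide":[[-1.9,2,0],[-1.9,2,0],[-2,2,0],[-1.7,1.8,0],[-0.8,0.8,0]],"turn":[[0,0,-0.8],[0.1,0,-0.8],[0,0,-0.8],[0.1,0,-0.8],[0,0,-0.8]]}' | sed -n 2p
python3 -m jog '{"slide":[[0,0,0],[0,0,0],[0,0,0],[0,0,0],[0,0,0]],"turn":[[0,0,0],[0,0,0],[0,0,0],[0,0,0],[0,0,0]]}' | sed -n 2p
python3 - <<'E'
from h import *
plan((459,-22,150),5,5); o=get_obs()
I=get_image("wrist"); cv2.imwrite("pics/w5.png",I)
np.save("p5.npy",np.r_[o["tool_pos"],o["eef_rot"]])
E
```

```text
tool_pos: [557.0, 87.0, 249.1]
tool_pos: [474.5, -8.5, 249.0]
tool_pos: [475.8, -7.3, 251.0]
t 12.35 at [475.77  -7.29 250.97] yaw 5.0
{"slide": [[-0.45, 0.28, 2.0], [-0.43, 0.27, 2.0], [-0.41, 0.27, 2.01], [-0.4, 0.27, 2.01], [-0.37, 0.27, 2.02]], "turn": [[-0.09, -0.48, 0.13], [-0.1, -0.48, 0.13], [-0.09, -0.48, 0.13], [-0.1, -0.49, 0.14], [-0.09, -0.48, 0.13]]}
```

View pics/w5.png

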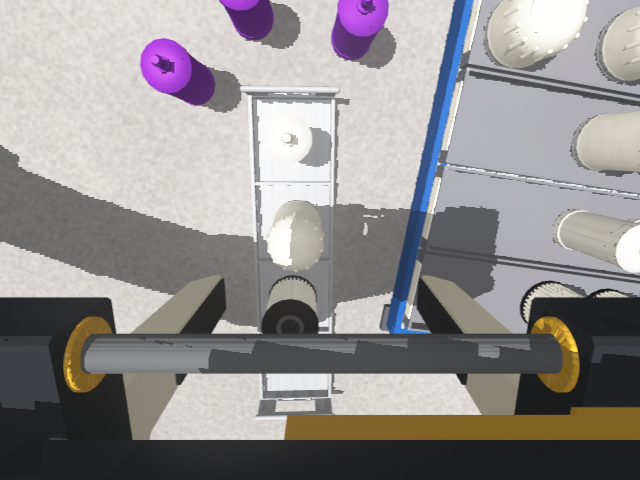

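Wrist view: the inline tip is at (288,138), the tall dome at about (294,245) and the pleated hole at (290,326). The empty tray bay is at the bottom.

```bash
python3 - <<'E'
from h import *
a=np.load("p5.npy"); P=(a[:3],a[3:])
print("tall",onz("wrist",(294,245),108,P),"inl",onz("wrist",(288,138),108,P),"pl",onz("wrist",(290,326),80,P))
plan((459,-20,150),5,5)
E
```

```text
tall [459.82 -21.74 108.  ] inl [447.68  67.19 108.  ] pl [ 462.44 -112.95   80.  ]
t 12.4 at [475.79  -7.22 250.94] yaw 5.0
{"slide": [[-0.44, 0.24, 2.0], [-0.43, 0.23, 2.0], [-0.41, 0.23, 2.01], [-0.39, 0.23, 2.01], [-0.38, 0.23, 2.02]], "turn": [[-0.1, -0.48, 0.13], [-0.09, -0.48, 0.13], [-0.1, -0.49, 0.14], [-0.09, -0.48, 0.13], [-0.1, -0.49, 0.14]]}
```

```bash
python3 -m jog '{"slide":[[-0.5,0.3,2],[-0.5,0.3,2],[-0.4,0.3,2],[-0.3,0.3,2],[-0.2,0.2,2]],"turn":[[-0.1,-0.5,0.1],[-0.1,-0.5,0.1],[-0.1,-0.5,0.1],[-0.1,-0.5,0.1],[-0.1,-0.5,0.1]]}' | sed -n 2p
python3 -m jog '{"slide":[[0,0,0],[0,0,0],[0,0,0],[0,0,0],[0,0,0]],"turn":[[0,0,0],[0,0,0],[0,0,0],[0,0,0],[0,0,0]]}' | sed -n 2p
python3 - <<'E'
from h import *
plan((459.5,-22,54),5,5)
E
```

```text
tool_pos: [465.0, -20.1, 149.9]
tool_pos: [465.8, -18.9, 150.3]
t 13.4 at [465.79 -18.88 150.25] yaw 5.0
{"slide": [[-0.14, 0.05, 1.92], [-0.14, 0.05, 1.93], [-0.14, 0.05, 1.92], [-0.14, 0.05, 1.93], [-0.14, 0.06, 1.92]], "turn": [[-0.01, -0.08, 0.09], [-0.01, -0.08, 0.09], [-0.0, -0.08, 0.09], [-0.01, -0.08, 0.09], [-0.0, -0.09, 0.09]]}
```

```bash
python3 -m jog '{"slide":[[-0.6,0.2,0],[-0.5,0.1,2.3],[-0.2,0.1,2.4],[-0.2,0,2.4],[-0.2,0,2.3]],"turn":[[0,-0.1,0.1],[0,-0.1,0.1],[0,-0.1,0.1],[0,-0.1,0.1],[0,-0.1,0.1]]}' | sed -n 2p
python3 -m jog '{"slide":[[0,0,0],[0,0,0],[0,0,0],[0,0,0],[0,0,0]],"turn":[[0,0,0],[0,0,0],[0,0,0],[0,0,0],[0,0,0]]}' 1
python3 -m jog '{"slide":[[0,0,0],[0,0,0],[0,0,0],[0,0,0],[0,0,0]],"turn":[[0,0,0],[0,0,0],[0,0,0],[0,0,0],[0,0,0]]}'
```

```text
tool_pos: [453.4, -25.7, 58.9]
time_s: 14.4
tool_pos: [455.8, -25.7, 61.0]
eef_rot: [0.999, 0.042, 0.009, 0.0]
contact_force: [3.3, 0.1, 0.8]
width: 0.621
time_s: 14.9
tool_pos: [455.7, -26.0, 61.4]
eef_rot: [0.999, 0.042, 0.009, 0.001]
contact_force: [0.6, 0.1, -1.2]
width: 0.58
```

```bash
python3 -m jog '{"slide":[[0,0,-2],[0,0,-3],[0,0,-3.5],[0,0,-3.5],[0,0,-2.5]],"turn":[[0,-0.2,0],[0,-0.2,0],[0,-0.2,0],[0,-0.2,0],[0,-0.2,0]]}'
python3 - <<'E'
from h import *
plan((643,94.5,200),-2.6,10)
E
```

```text
time_s: 15.4
tool_pos: [443.4, -26.7, 203.6]
eef_rot: [0.999, 0.042, -0.015, 0.001]
contact_force: [1.0, -1.0, -6.2]
width: 0.576
t 15.4 at [443.36 -26.71 203.62] yaw -2.6
{"slide": [[2.09, -1.04, -0.03], [2.08, -1.07, -0.02], [2.06, -1.09, -0.01], [2.05, -1.12, -0.01], [2.04, -1.15, -0.0]], "turn": [[0.01, 0.17, 0.74], [0.01, 0.18, 0.74], [0.01, 0.17, 0.74], [0.01, 0.18, 0.75], [0.01, 0.17, 0.74]]}
{"slide": [[2.02, -1.17, 0.0], [2.0, -1.2, 0.01], [1.99, -1.22, 0.02], [1.97, -1.25, 0.02], [1.96, -1.28, 0.03]], "turn": [[0.01, 0.18, 0.75], [0.01, 0.17, 0.74], [0.02, 0.18, 0.75], [0.01, 0.17, 0.74], [0.02, 0.18, 0.75]]}
```

```bash
python3 -m jog '{"slide":[[2.1,-1,0],[2.1,-1.1,0],[2.1,-1.1,0],[2.1,-1.1,0],[2,-1.2,0]],"turn":[[0,0.2,0.7],[0,0.2,0.7],[0,0.2,0.7],[0,0.2,0.7],[0,0.2,0.7]]}' | sed -n 2p
python3 -m jog '{"slide":[[2,-1.2,0],[2,-1.2,0],[2,-1.2,0],[1.6,-1.2,0],[0.8,-0.8,0]],"turn":[[0,0.2,0.7],[0,0.2,0.7],[0,0.2,0.7],[0,0.1,0.7],[0,0.1,0.7]]}' | sed -n 2p
python3 -m jog '{"slide":[[0,0,0],[0,0,0],[0,0,0],[0,0,0],[0,0,0]],"turn":[[0,0,0],[0,0,0],[0,0,0],[0,0,0],[0,0,0]]}' | sed -n 2p
python3 - <<'E'
from h import *
plan((643,94.5,125),-2.6,5)
E
```

```text
tool_pos: [536.9, 30.4, 198.9]
tool_pos: [615.2, 86.0, 185.6]
tool_pos: [610.1, 83.9, 182.5]
t 16.9 at [610.1   83.89 182.52] yaw -2.6
{"slide": [[0.71, -0.27, 1.11], [0.69, -0.26, 1.12], [0.68, -0.26, 1.13], [0.67, -0.25, 1.13], [0.66, -0.25, 1.14]], "turn": [[0.25, 0.59, -0.02], [0.25, 0.59, -0.02], [0.25, 0.59, -0.02], [0.26, 0.59, -0.02], [0.25, 0.59, -0.03]]}
```

```bash
python3 -m jog '{"slide":[[1,-0.3,0],[1,-0.3,0],[0.8,-0.3,0],[0.6,-0.2,0],[0.3,-0.2,0]],"turn":[[0.3,0.6,0],[0.3,0.6,0],[0.3,0.6,0],[0.3,0.6,0],[0.2,0.6,0]]}'
python3 - <<'E'
from h import *
plan((643,94.5,130),-2.6,5)
print(get_obs()["qpos"])
E
```

```text
time_s: 17.4
tool_pos: [651.3, 94.5, 181.6]
eef_rot: [1.0, -0.025, 0.003, -0.002]
contact_force: [0.1, 0.1, -5.3]
width: 0.578
t 17.4 at [651.34  94.51 181.58] yaw -2.6
{"slide": [[-0.17, 0.01, 1.03], [-0.17, 0.01, 1.03], [-0.17, 0.01, 1.03], [-0.17, 0.01, 1.03], [-0.17, 0.01, 1.03]], "turn": [[-0.04, -0.08, -0.05], [-0.04, -0.07, -0.04], [-0.04, -0.08, -0.05], [-0.05, -0.07, -0.04], [-0.04, -0.08, -0.05]]}
[ 0.02  0.68 -0.35  1.45  0.25  1.05 -0.43]
```

```bash
python3 -m jog '{"slide":[[-0.4,0,0.5],[-0.3,0,1.3],[-0.2,0,1.3],[-0.1,0,1.1],[0,0,0.7]],"turn":[[0,-0.1,0],[0,-0.1,0],[0,-0.1,0],[0,-0.1,0],[0,-0.1,0]]}'
python3 - <<'E'
from h import *
plan((643,94.5,112),-2.6,5); o=get_obs()
I=get_image("wrist"); cv2.imwrite("pics/w6.png",I)
np.save("p6.npy",np.r_[o["tool_pos"],o["eef_rot"]])
E
```

```text
time_s: 17.9
tool_pos: [640.3, 96.1, 130.2]
eef_rot: [1.0, -0.024, -0.001, -0.002]
contact_force: [-0.6, 0.3, -5.5]
width: 0.579
t 17.9 at [640.26  96.1  130.24] yaw -2.6
{"slide": [[0.06, 0.03, 0.36], [0.06, 0.03, 0.37], [0.05, 0.03, 0.36], [0.06, 0.03, 0.37], [0.05, 0.03, 0.36]], "turn": [[-0.05, 0.03, -0.03], [-0.05, 0.03, -0.03], [-0.05, 0.03, -0.04], [-0.05, 0.02, -0.03], [-0.04, 0.03, -0.04]]}
```

View pics/w6.png

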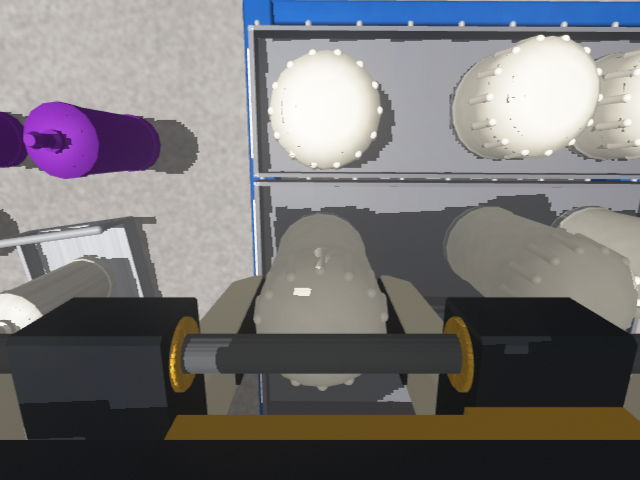

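```bash
python3 - <<'E'
from h import *
a=np.load("p6.npy"); P=(a[:3],a[3:])
print("wall 12",onz("wrist",(325,174),64,P),onz("wrist",(325,184),64,P),"outer",onz("wrist",(325,32),64,P),"lip",onz("wrist",(262,210),64,P),"short",onz("wrist",(325,108),100,P))
E
```

```text
wall 12 [645.3  148.39  64.  ] [645.02 142.18  64.  ] outer [648.91 228.56  64.  ] lip [603.87 127.56  64.  ] short [646.61 183.74 100.  ]
```

```bash
python3 -m jog '{"slide":[[0.2,0.1,0.5],[0.1,0,0.5],[0.1,0,0.3],[0,0,0.2],[0,0,0.1]],"turn":[[0,0,0],[0,0,0],[0,0,0],[0,0,0],[0,0,0]]}'
```

```text
time_s: 18.45
tool_pos: [645.2, 94.6, 112.1]
eef_rot: [1.0, -0.025, -0.001, -0.002]
contact_force: [-0.6, 1.1, -5.5]
width: 0.579
```

```bash
python3 -m jog '{"slide":[[0,-0.2,0.2],[0,-0.1,0.2],[0,0,0.1],[0,0,0.1],[0,0,0]],"turn":[[0,0,0],[0,0,0],[0,0,0],[0,0,0],[0,0,0]]}' | sed -n 2,4p
python3 -m jog '{"slide":[[0,0,0.1],[0,0,0.1],[0,0,0],[0,0,0],[0,0,0]],"turn":[[0,0,0],[0,0,0],[0,0,0],[0,0,0],[0,0,0]]}' | sed -n 2,4p
```

```text
tool_pos: [646.0, 98.4, 107.4]
eef_rot: [1.0, -0.024, -0.0, -0.002]
contact_force: [0.6, -0.3, -6.2]
tool_pos: [646.2, 98.5, 107.2]
eef_rot: [1.0, -0.025, 0.0, -0.002]
contact_force: [-0.7, 0.8, -1.5]
```

```bash
python3 -m jog '{"slide":[[0,0,0.1],[0,0,0],[0,0,0],[0,0,0],[0,0,0]],"turn":[[0,0,0],[0,0,0],[0,0,0],[0,0,0],[0,0,0]]}' -0.8 | tail -2
python3 -m jog '{"slide":[[0,0,-1],[0,0,-3],[0,0,-3.5],[0,0,-3.5],[0,0,-2]],"turn":[[0,0,0],[0,0,0],[0,0,0],[0,0,0],[0,0,0]]}' -1 | sed -n 2,4p
python3 - <<'E'
from h import *
plan((447,66,200),5,10)
cv2.imwrite("pics/side1.png",get_image("side")[145:300,125:385])
E
```

```text
contact_force: [-0.9, -0.3, 0.2]
width: 0.893
tool_pos: [646.9, 98.4, 241.8]
eef_rot: [1.0, -0.024, 0.002, -0.003]
contact_force: [0.6, -0.3, -0.1]
t 20.45 at [646.88  98.37 241.76] yaw 5.0
{"slide": [[-1.98, 0.42, 0.41], [-1.99, 0.4, 0.41], [-1.99, 0.37, 0.41], [-2.0, 0.34, 0.41], [-2.0, 0.31, 0.41]], "turn": [[-0.04, -0.02, -0.78], [-0.04, -0.02, -0.78], [-0.04, -0.02, -0.78], [-0.04, -0.02, -0.78], [-0.04, -0.02, -0.78]]}
{"slide": [[-2.01, 0.29, 0.41], [-2.01, 0.26, 0.42], [-2.01, 0.23, 0.41], [-2.01, 0.2, 0.42], [-2.02, 0.17, 0.42]], "turn": [[-0.04, -0.02, -0.78], [-0.03, -0.02, -0.77], [-0.04, -0.02, -0.78], [-0.03, -0.02, -0.77], [-0.04, -0.03, -0.78]]}
```

```bash
python3 -m jog '{"slide":[[-2.2,0.4,0],[-2.2,0.4,0],[-2.2,0.4,0],[-2.2,0.3,0],[-2.2,0.3,0]],"turn":[[0,0,-0.8],[0,0,-0.8],[0,0,-0.8],[0,0,-0.8],[0,0,-0.8]]}' | sed -n 2p
python3 -m jog '{"slide":[[-2.2,0.3,0.5],[-2.2,0.3,0.5],[-2,0.2,0.8],[-1.6,0.2,0.8],[-0.8,0.2,0.8]],"turn":[[0,-0.1,-0.8],[0,-0.1,-0.8],[0,-0.1,-0.8],[0,-0.1,-0.8],[0,-0.1,-0.8]]}' | sed -n 2p
python3 -m jog '{"slide":[[0,0,0],[0,0,0],[0,0,0],[0,0,0],[0,0,0]],"turn":[[0,0,0],[0,0,0],[0,0,0],[0,0,0],[0,0,0]]}' | sed -n 2p
python3 - <<'E'
from h import *
plan((447,66,135),5,5)
E
```

```text
tool_pos: [537.7, 83.7, 246.7]
tool_pos: [445.7, 67.6, 212.7]
tool_pos: [446.7, 67.9, 213.9]
t 22.0 at [446.7   67.94 213.94] yaw 5.0
{"slide": [[-0.03, 0.05, 1.58], [-0.02, 0.05, 1.58], [-0.01, 0.05, 1.58], [-0.01, 0.04, 1.58], [-0.01, 0.04, 1.57]], "turn": [[-0.09, -0.21, 0.11], [-0.09, -0.21, 0.11], [-0.09, -0.21, 0.11], [-0.09, -0.21, 0.11], [-0.09, -0.21, 0.12]]}
```

```bash
python3 -m jog '{"slide":[[-0.1,0.1,1.6],[-0.1,0.1,1.6],[0,0,1.6],[0,0,1.6],[0,0,1.6]],"turn":[[-0.1,-0.2,0.1],[-0.1,-0.2,0.1],[-0.1,-0.2,0.1],[-0.1,-0.2,0.1],[-0.1,-0.2,0.1]]}' | sed -n 2p
python3 -m jog '{"slide":[[0,0,0],[0,0,0],[0,0,0],[0,0,0],[0,0,0]],"turn":[[0,0,0],[0,0,0],[0,0,0],[0,0,0],[0,0,0]]}' | sed -n 2p
python3 - <<'E'
from h import *
plan((447,66,44),5,5);o=get_obs();cv2.imwrite("pics/w7.png",get_image("wrist"))
np.save("p7.npy",np.r_[o["tool_pos"],o["eef_rot"]])
E
```

```text
tool_pos: [451.2, 67.4, 134.4]
tool_pos: [452.3, 68.0, 135.0]
t 23.0 at [452.33  67.95 135.02] yaw 5.0
{"slide": [[-0.13, 0.03, 1.82], [-0.13, 0.03, 1.82], [-0.12, 0.03, 1.82], [-0.12, 0.03, 1.82], [-0.11, 0.03, 1.82]], "turn": [[-0.01, -0.14, -0.01], [-0.01, -0.14, -0.0], [-0.01, -0.14, -0.01], [-0.01, -0.14, -0.0], [-0.0, -0.13, -0.01]]}
```

View pics/w7.png

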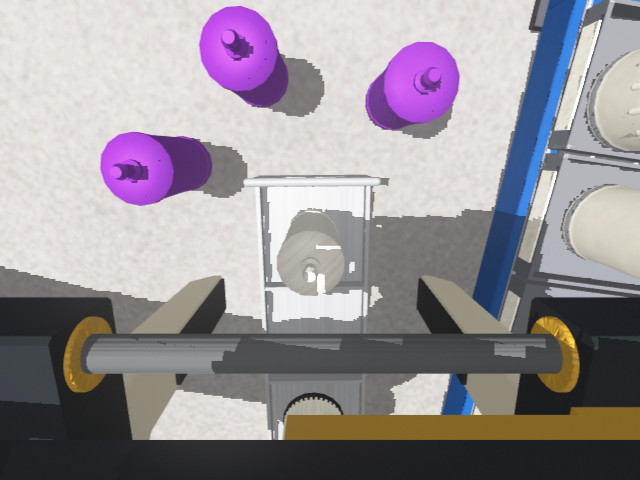

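The inline filter is below, between the fingers, with its tip at about (311,275). The purple ones are off to the left.

```bash
python3 - <<'E'
from h import *
a=np.load("p7.npy"); P=(a[:3],a[3:])
print(onz("wrist",(310,277),109,P),onz("wrist",(311,263),90,P))
plan((449,66,44),5,5)
E
```

```text
[446.89  66.   109.  ] [446.99  68.13  90.  ]
t 23.05 at [452.39  67.97 135.05] yaw 5.0
{"slide": [[-0.09, 0.03, 1.82], [-0.09, 0.04, 1.82], [-0.09, 0.03, 1.82], [-0.08, 0.04, 1.82], [-0.07, 0.03, 1.82]], "turn": [[-0.01, -0.14, -0.01], [-0.01, -0.14, -0.0], [-0.01, -0.14, -0.01], [-0.01, -0.14, -0.0], [-0.01, -0.14, -0.01]]}
```

```bash
python3 -m jog '{"slide":[[-0.5,0,1],[-0.3,0,2.1],[-0.2,0,2.1],[-0.1,0,2.1],[0,0,1.8]],"turn":[[0,-0.1,0],[0,-0.1,0],[0,-0.1,0],[0,-0.1,0],[0,-0.1,0]]}' | sed -n 2p
python3 -m jog '{"slide":[[0,0,0],[0,0,0],[0,0,0],[0,0,0],[0,0,0]],"turn":[[0,0,0],[0,0,0],[0,0,0],[0,0,0],[0,0,0]]}' 1|tail -2
python3 -m jog '{"slide":[[0,0,0],[0,0,0],[0,0,0],[0,0,0],[0,0,0]],"turn":[[0,0,0],[0,0,0],[0,0,0],[0,0,0],[0,0,0]]}'
```

```text
tool_pos: [447.0, 67.7, 45.7]
contact_force: [-0.1, 0.7, 0.0]
width: 0.617
time_s: 24.55
tool_pos: [447.3, 67.8, 48.2]
eef_rot: [0.999, 0.042, 0.009, -0.001]
contact_force: [-1.1, -0.3, 0.0]
width: 0.449
```

```bash
python3 -m jog '{"slide":[[0,0,-2],[0,0.3,-3],[0.3,0.5,-3.5],[0.5,0.5,-3.5],[0.5,0.5,-2.5]],"turn":[[0,-0.1,0],[0,-0.1,0],[0,-0.1,0],[0,0,0],[0,0,0]]}'
python3 - <<'E'
from h import *
plan((640,12,180),-2.6,10)
E
```

```text
time_s: 25.05
tool_pos: [456.1, 49.8, 193.3]
eef_rot: [0.999, 0.044, -0.001, -0.001]
contact_force: [0.8, -0.4, -2.6]
width: 0.445
t 25.05 at [456.1   49.84 193.31] yaw -2.6
{"slide": [[1.8, 0.54, 0.13], [1.81, 0.51, 0.13], [1.81, 0.49, 0.13], [1.82, 0.47, 0.13], [1.82, 0.44, 0.13]], "turn": [[-0.01, 0.01, 0.76], [-0.01, 0.01, 0.76], [-0.01, 0.01, 0.76], [-0.0, 0.01, 0.77], [-0.01, 0.0, 0.76]]}
{"slide": [[1.83, 0.42, 0.13], [1.84, 0.39, 0.13], [1.84, 0.37, 0.14], [1.84, 0.35, 0.13], [1.85, 0.32, 0.14]], "turn": [[-0.0, 0.01, 0.77], [-0.01, 0.0, 0.76], [-0.0, 0.01, 0.77], [-0.01, 0.0, 0.76], [-0.0, 0.01, 0.77]]}
```

```bash
python3 -m jog '{"slide":[[1.8,0.5,0],[1.9,0.5,0],[1.9,0.5,0],[1.9,0.5,0],[1.9,0.4,0]],"turn":[[0,0.1,0.8],[0,0.1,0.8],[0,0.1,0.8],[0,0.1,0.8],[0,0.1,0.8]]}' | sed -n 2p
python3 -m jog '{"slide":[[1.9,0.3,0],[1.9,0.3,0],[1.9,0.3,0],[1.8,0.2,0],[1.2,0.2,0]],"turn":[[0,0.2,0.8],[0,0.2,0.8],[0,0.2,0.8],[0,0.2,0.8],[0,0.2,0.8]]}' | sed -n 2p
python3 -m jog '{"slide":[[0,0,0],[0,0,0],[0,0,0],[0,0,0],[0,0,0]],"turn":[[0,0,0],[0,0,0],[0,0,0],[0,0,0],[0,0,0]]}' | sed -n 2p
python3 - <<'E'
from h import *
plan((640,12,115),-2.6,5)
E
```

```text
tool_pos: [553.9, 29.2, 197.1]
tool_pos: [642.6, 12.5, 193.9]
tool_pos: [640.2, 12.0, 191.1]
t 26.55 at [640.18  11.98 191.15] yaw -2.6
{"slide": [[-0.03, -0.0, 1.52], [-0.03, -0.0, 1.52], [-0.02, -0.0, 1.52], [-0.01, -0.01, 1.53], [-0.01, -0.0, 1.52]], "turn": [[0.02, -0.2, -0.16], [0.03, -0.2, -0.16], [0.02, -0.2, -0.16], [0.03, -0.21, -0.16], [0.02, -0.2, -0.16]]}
```

```bash
python3 -m jog '{"slide":[[0,0,1],[0,0,2.1],[0,0,2.1],[0,0,2],[0,0,1.2]],"turn":[[0,-0.2,-0.2],[0,-0.2,-0.2],[0,-0.2,-0.2],[0,-0.2,-0.2],[0,-0.2,-0.2]]}'
python3 - <<'E'
from h import *
plan((640,12,95),-2.6,5);o=get_obs();cv2.imwrite("pics/w8.png",get_image("wrist"))
np.save("p8.npy",np.r_[o["tool_pos"],o["eef_rot"]])
E
```

```text
time_s: 27.05
tool_pos: [642.0, 12.4, 105.7]
eef_rot: [1.0, -0.02, 0.002, 0.001]
contact_force: [-0.8, -0.8, -1.2]
width: 0.45
t 27.05 at [642.    12.42 105.69] yaw -2.6
{"slide": [[-0.04, 0.01, 0.21], [-0.04, 0.01, 0.21], [-0.04, 0.01, 0.22], [-0.04, 0.01, 0.21], [-0.04, 0.01, 0.22]], "turn": [[0.02, -0.06, 0.07], [0.02, -0.05, 0.06], [0.02, -0.06, 0.07], [0.02, -0.05, 0.06], [0.01, -0.06, 0.07]]}
```

View pics/w8.png

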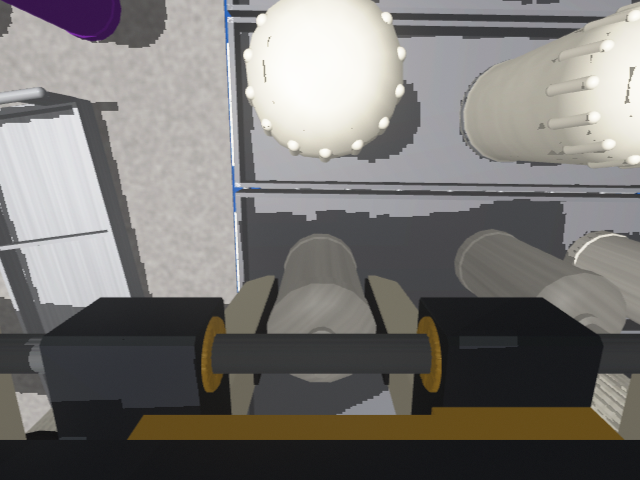

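The tall filter stands upright in its lane (325,72), and the inline filter is inside its own lane. Lowering it now.

```bash
python3 -m jog '{"slide":[[0,0,0.4],[0,0,0.3],[0,0,0.2],[0,0,0.1],[0,0,0]],"turn":[[0,0,0],[0,0,0],[0,0,0],[0,0,0],[0,0,0]]}' | sed -n 2,4p
python3 -m jog '{"slide":[[0,0,0.1],[0,0,0.1],[0,0,0],[0,0,0],[0,0,0]],"turn":[[0,0,0],[0,0,0],[0,0,0],[0,0,0],[0,0,0]]}' | sed -n 2,4p
```

```text
tool_pos: [642.5, 12.6, 94.9]
eef_rot: [1.0, -0.02, 0.003, 0.001]
contact_force: [1.2, -0.2, -1.8]
tool_pos: [643.4, 12.6, 94.5]
eef_rot: [1.0, -0.02, 0.004, 0.001]
contact_force: [-1.0, 0.8, -1.2]
```

```bash
python3 -m jog '{"slide":[[0,0,0.1],[0,0,0.1],[0,0,0.1],[0,0,0],[0,0,0]],"turn":[[0,0,0],[0,0,0],[0,0,0],[0,0,0],[0,0,0]]}' | sed -n 2,4p
python3 -m jog '{"slide":[[0,0,0.1],[0,0,0.1],[0,0,0],[0,0,0],[0,0,0]],"turn":[[0,0,0],[0,0,0],[0,0,0],[0,0,0],[0,0,0]]}' | sed -n 2,4p
```

```text
tool_pos: [643.6, 12.6, 94.2]
eef_rot: [1.0, -0.02, 0.005, 0.001]
contact_force: [0.0, -0.8, 0.5]
tool_pos: [643.7, 12.6, 94.2]
eef_rot: [1.0, -0.02, 0.005, 0.001]
contact_force: [-1.5, 0.3, 2.3]
```

```bash
python3 -m jog '{"slide":[[0,0,0],[0,0,0],[0,0,0],[0,0,0],[0,0,0]],"turn":[[0,0,0],[0,0,0],[0,0,0],[0,0,0],[0,0,0]]}' -0.8 | tail -2
python3 -m jog '{"slide":[[0,0,-1],[0,0,-3],[0,0,-3.5],[0,0,-3.5],[0,0,-2]],"turn":[[0,0,0],[0,0,0],[0,0,0],[0,0,0],[0,0,0]]}' -1 | sed -n 2,4p
python3 - <<'E'
from h import *
plan((463,-113,215),5,10)
E
```

```text
contact_force: [0.5, -0.1, 0.3]
width: 0.829
tool_pos: [641.1, 13.0, 226.1]
eef_rot: [1.0, -0.02, 0.001, 0.001]
contact_force: [-0.3, 1.1, 0.1]
t 30.1 at [641.07  12.96 226.07] yaw 5.0
{"slide": [[-1.73, 1.33, 0.11], [-1.75, 1.31, 0.11], [-1.76, 1.28, 0.11], [-1.78, 1.26, 0.11], [-1.79, 1.24, 0.11]], "turn": [[0.01, -0.02, -0.73], [0.01, -0.02, -0.73], [0.01, -0.02, -0.73], [0.01, -0.02, -0.73], [0.01, -0.01, -0.72]]}
{"slide": [[-1.81, 1.22, 0.11], [-1.83, 1.19, 0.11], [-1.84, 1.17, 0.11], [-1.86, 1.15, 0.11], [-1.87, 1.12, 0.1]], "turn": [[0.01, -0.02, -0.73], [0.01, -0.01, -0.72], [0.01, -0.02, -0.73], [0.02, -0.01, -0.72], [0.01, -0.02, -0.73]]}
```

```bash
python3 -m jog '{"slide":[[-1.8,1.3,0],[-1.8,1.3,0],[-1.8,1.3,0],[-1.8,1.3,0],[-1.8,1.2,0]],"turn":[[0,0,-0.7],[0,0,-0.7],[0,0,-0.7],[0,0,-0.7],[0,0,-0.7]]}' | sed -n 2p
python3 -m jog '{"slide":[[-1.9,1.2,0.5],[-1.9,1.2,1],[-1.9,1.2,1],[-1.5,1,1.5],[-0.8,0.6,1.5]],"turn":[[0,-0.1,-0.7],[0,-0.1,-0.7],[0,-0.1,-0.7],[0,-0.1,-0.7],[0,-0.1,-0.7]]}' | sed -n 2p
python3 -m jog '{"slide":[[0,0,0],[0,0,0],[0,0,0],[0,0,0],[0,0,0]],"turn":[[0,0,0],[0,0,0],[0,0,0],[0,0,0],[0,0,0]]}' | sed -n 2p
python3 - <<'E'
from h import *
plan((463,-113,120),5,5)
E
```

```text
tool_pos: [552.7, -47.3, 234.7]
tool_pos: [475.0, -106.4, 183.3]
tool_pos: [476.7, -105.8, 186.0]
t 31.6 at [ 476.67 -105.8   186.02] yaw 5.0
{"slide": [[-0.32, 0.11, 1.31], [-0.32, 0.11, 1.31], [-0.31, 0.11, 1.32], [-0.3, 0.12, 1.32], [-0.29, 0.12, 1.32]], "turn": [[0.07, -0.32, 0.05], [0.08, -0.32, 0.05], [0.07, -0.33, 0.05], [0.08, -0.32, 0.05], [0.07, -0.33, 0.05]]}
```

```bash
python3 -m jog '{"slide":[[-0.5,0.2,1.3],[-0.5,0.2,1.3],[-0.4,0.2,1.3],[-0.3,0.1,1.3],[-0.3,0.1,1.3]],"turn":[[0.1,-0.3,0],[0.1,-0.3,0],[0.1,-0.3,0],[0.1,-0.3,0],[0,-0.3,0]]}' | sed -n 2p
python3 -m jog '{"slide":[[0,0,0],[0,0,0],[0,0,0],[0,0,0],[0,0,0]],"turn":[[0,0,0],[0,0,0],[0,0,0],[0,0,0],[0,0,0]]}' | sed -n 2p
python3 - <<'E'
from h import *
plan((463,-113,36),5,5);o=get_obs()
I=get_image("wrist");P=(o["tool_pos"],o["eef_rot"])
# dark cap blob: contour centre near the expected pixel
e=proj("wrist",(463,-113,80),P); g=I.max(axis=2); print("expect",e)
r=I[170:300,240:400].max(axis=2); m=(r<75).astype(np.uint8); 
n,l,s,c=cv2.connectedComponentsWithStats(m); k=1+s[1:,4].argmax(); u=s[k,0]+s[k,2]/2+240; print(s[k]+[240,170,0,0,0],c[k]+[240,170])
print(onz("wrist",c[k]+[240,170],80,P))
E
```

```text
tool_pos: [463.9, -114.2, 122.0]
tool_pos: [464.9, -113.4, 122.1]
t 32.6 at [ 464.91 -113.36  122.13] yaw 5.0
{"slide": [[-0.06, -0.01, 1.72], [-0.06, -0.01, 1.72], [-0.05, -0.01, 1.72], [-0.04, -0.01, 1.73], [-0.05, -0.02, 1.72]], "turn": [[0.01, -0.15, 0.1], [0.01, -0.15, 0.11], [0.01, -0.15, 0.1], [0.01, -0.15, 0.11], [0.0, -0.16, 0.1]]}
expect [316.6  264.48]
[ 267  217   97   83 6562] [315.29 261.11]
[ 462.02 -110.97   80.  ]
```

```bash
python3 -m jog '{"slide":[[-0.4,0,1],[-0.3,0,2],[-0.2,0,2],[0,0,2],[0,0,1.5]],"turn":[[0,-0.1,0.1],[0,-0.1,0.1],[0,-0.1,0.1],[0,-0.1,0.1],[0,-0.1,0.1]]}' | sed -n 2p
python3 -m jog '{"slide":[[0,0,0],[0,0,0],[0,0,0],[0,0,0],[0,0,0]],"turn":[[0,0,0],[0,0,0],[0,0,0],[0,0,0],[0,0,0]]}' 1|tail -2
python3 -m jog '{"slide":[[0,0,0],[0,0,0],[0,0,0],[0,0,0],[0,0,0]],"turn":[[0,0,0],[0,0,0],[0,0,0],[0,0,0],[0,0,0]]}'
```

```text
tool_pos: [457.8, -115.1, 35.2]
contact_force: [0.2, -0.1, -1.7]
width: 0.62
time_s: 34.15
tool_pos: [456.8, -115.2, 35.2]
eef_rot: [0.999, 0.043, 0.005, 0.001]
contact_force: [-0.5, -0.7, -1.3]
width: 0.622
```

```bash
python3 -m jog '{"slide":[[0,0,-2],[0.2,0,-3],[0.5,0,-3.5],[0.5,-0.3,-3.5],[0.5,-0.3,-2.5]],"turn":[[0,-0.1,0],[0,-0.1,0],[0,-0.1,0],[0,0,0],[0,0,0]]}'
python3 - <<'E'
from h import *
plan((637,-78,175),-2.6,10)
E
```

```text
time_s: 34.65
tool_pos: [468.1, -107.2, 180.8]
eef_rot: [0.999, 0.043, -0.005, -0.0]
contact_force: [-0.1, 0.0, -1.2]
width: 0.621
t 34.65 at [ 468.11 -107.22  180.82] yaw -2.6
{"slide": [[1.71, -0.15, 0.04], [1.71, -0.17, 0.04], [1.7, -0.19, 0.04], [1.7, -0.21, 0.05], [1.7, -0.24, 0.05]], "turn": [[-0.0, 0.06, 0.75], [-0.0, 0.06, 0.75], [-0.0, 0.06, 0.75], [-0.0, 0.06, 0.75], [-0.0, 0.06, 0.75]]}
{"slide": [[1.69, -0.26, 0.05], [1.69, -0.28, 0.05], [1.69, -0.3, 0.05], [1.68, -0.32, 0.06], [1.68, -0.35, 0.06]], "turn": [[-0.01, 0.06, 0.75], [-0.0, 0.06, 0.75], [-0.01, 0.06, 0.75], [-0.0, 0.05, 0.75], [-0.01, 0.06, 0.74]]}
```

```bash
python3 -m jog '{"slide":[[1.7,-0.2,0],[1.8,-0.2,0],[1.8,-0.2,0],[1.8,-0.2,0],[1.8,-0.2,0]],"turn":[[0,0.2,0.8],[0,0.2,0.8],[0,0.2,0.8],[0,0.2,0.8],[0,0.2,0.8]]}' | sed -n 2p
python3 -m jog '{"slide":[[1.7,-0.3,0],[1.7,-0.3,0],[1.7,-0.3,0],[1.5,-0.3,0],[1,-0.3,0]],"turn":[[0,0.2,0.8],[0,0.2,0.8],[0,0.2,0.8],[0,0.2,0.7],[0,0.2,0.7]]}' | sed -n 2p
python3 -m jog '{"slide":[[0,0,0],[0,0,0],[0,0,0],[0,0,0],[0,0,0]],"turn":[[0,0,0],[0,0,0],[0,0,0],[0,0,0],[0,0,0]]}' | sed -n 2p
python3 - <<'E'
from h import *
plan((637,-78,105),-2.6,5)
E
```

```text
tool_pos: [558.2, -92.6, 185.3]
tool_pos: [635.4, -77.9, 183.7]
tool_pos: [633.1, -78.0, 182.5]
t 36.15 at [633.1  -77.96 182.54] yaw -2.6
{"slide": [[0.05, -0.01, 1.55], [0.05, -0.0, 1.55], [0.06, -0.01, 1.55], [0.07, -0.0, 1.55], [0.07, -0.0, 1.56]], "turn": [[0.02, -0.23, -0.13], [0.02, -0.22, -0.13], [0.02, -0.23, -0.13], [0.02, -0.22, -0.14], [0.02, -0.23, -0.13]]}
```

```bash
python3 -m jog '{"slide":[[0.1,0,1],[0.1,0,2],[0.1,0,2],[0,0,1.8],[0,0,1.1]],"turn":[[0,-0.2,-0.1],[0,-0.2,-0.1],[0,-0.2,-0.1],[0,-0.2,-0.1],[0,-0.2,-0.1]]}' | sed -n 2,4p
python3 - <<'E'
from h import *
plan((637,-78,82),-2.6,5);o=get_obs();cv2.imwrite("pics/w9.png",get_image("wrist"))
np.save("p9.npy",np.r_[o["tool_pos"],o["eef_rot"]])
E
```

```text
tool_pos: [638.2, -79.5, 101.7]
eef_rot: [1.0, -0.024, 0.003, 0.001]
contact_force: [-0.0, -0.5, -1.6]
t 36.65 at [638.23 -79.48 101.67] yaw -2.6
{"slide": [[-0.03, -0.03, 0.39], [-0.03, -0.03, 0.39], [-0.03, -0.03, 0.4], [-0.02, -0.03, 0.39], [-0.03, -0.02, 0.4]], "turn": [[0.03, -0.07, -0.04], [0.03, -0.07, -0.04], [0.03, -0.07, -0.04], [0.03, -0.07, -0.04], [0.03, -0.07, -0.04]]}
```

View pics/w9.png

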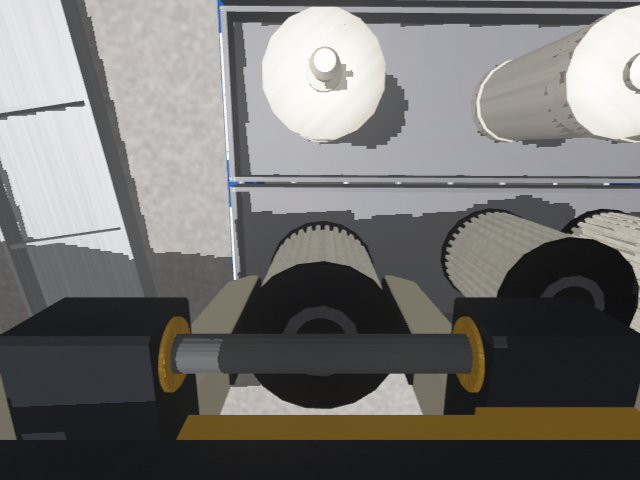

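The inline filter stands upright in its lane (tip 325,62). The pleated one is inside its lane, with the dividing wall at row ~186.

```bash
python3 - <<'E'
from h import *
a=np.load("p9.npy"); P=(a[:3],a[3:])
print("wall",onz("wrist",(325,188),64,P),"inl tip",onz("wrist",(325,55),155,P))
E
python3 -m jog '{"slide":[[0,-0.2,0.5],[0,-0.1,0.4],[0,0,0.3],[0,0,0.2],[0,0,0.1]],"turn":[[0,0,0],[0,0,0],[0,0,0],[0,0,0],[0,0,0]]}' | sed -n 2,4p
python3 -m jog '{"slide":[[0,0,0.1],[0,0,0.1],[0,0,0.1],[0,0,0],[0,0,0]],"turn":[[0,0,0],[0,0,0],[0,0,0],[0,0,0],[0,0,0]]}' | sed -n 2,4p
```

```text
wall [643.12 -33.24  64.  ] inl tip [643.79  14.02 155.  ]
tool_pos: [638.8, -76.0, 85.3]
eef_rot: [1.0, -0.024, 0.003, 0.001]
contact_force: [-0.0, 0.3, -0.9]
tool_pos: [639.5, -76.3, 83.2]
eef_rot: [1.0, -0.025, 0.004, 0.001]
contact_force: [-0.4, 0.3, -1.1]
```

```bash
python3 -m jog '{"slide":[[0,0,0.2],[0,0,0.1],[0,0,0.1],[0,0,0],[0,0,0]],"turn":[[0,0,0],[0,0,0],[0,0,0],[0,0,0],[0,0,0]]}' | sed -n 2,4p
python3 -m jog '{"slide":[[0,0,0.1],[0,0,0.1],[0,0,0],[0,0,0],[0,0,0]],"turn":[[0,0,0],[0,0,0],[0,0,0],[0,0,0],[0,0,0]]}' | sed -n 2,4p
```

```text
tool_pos: [640.0, -76.2, 80.7]
eef_rot: [1.0, -0.025, 0.005, 0.002]
contact_force: [-0.4, -0.2, -1.6]
tool_pos: [640.2, -76.3, 80.6]
eef_rot: [1.0, -0.025, 0.005, 0.002]
contact_force: [-0.7, -0.5, 1.7]
```

```bash
python3 -m jog '{"slide":[[0,0,0],[0,0,0],[0,0,0],[0,0,0],[0,0,0]],"turn":[[0,0,0],[0,0,0],[0,0,0],[0,0,0],[0,0,0]]}' -0.8 | tail -2
python3 -m jog '{"slide":[[0,0,-1],[0,0,-3],[0,0,-3.5],[0,0,-3.5],[0,0,-3]],"turn":[[0,0,0],[0,0,0],[0,0,0],[0,0,0],[0,0,0]]}' -1 | sed -n 2,4p
python3 -m jog '{"slide":[[-2,2,0],[-2.5,2.5,0],[-2.5,2.5,0],[-2.5,2.5,0],[-2,2,0]],"turn":[[0,0,0],[0,0,0],[0,0,0],[0,0,0],[0,0,0]]}' | sed -n 2,4p
python3 -m jog '{"slide":[[-1,3,0],[0,3,0],[0,3,0],[0,2,0],[0,1,0]],"turn":[[0,0,0],[0,0,0],[0,0,0],[0,0,0],[0,0,0]]}' | sed -n 2,4p
python3 - <<'E'
from h import *
t=get_image("top");s=get_image("side")
a=cv2.resize(t[65:305,170:425],None,fx=1.5,fy=1.5); b=cv2.resize(s[145:300,125:385],None,fx=1.5,fy=1.5)
H=max(a.shape[0],b.shape[0]); f=lambda i:cv2.copyMakeBorder(i,0,H-i.shape[0],0,0,cv2.BORDER_CONSTANT)
cv2.imwrite("pics/end.png",np.hstack([f(a),f(b)]))
t0=cv2.imread("pics/top0.png"); 
for n,(x,y) in {"tape":(517,300),"spray":(80,230)}.items():
    d=cv2.absdiff(t,t0)[y-35:y+35,x-35:x+35]; print(n,d.mean())
E
```

```text
contact_force: [-0.2, -1.0, -0.2]
width: 0.901
tool_pos: [636.1, -75.7, 221.6]
eef_rot: [1.0, -0.024, -0.0, 0.001]
contact_force: [-0.3, -0.0, -0.7]
tool_pos: [519.9, -182.4, 231.6]
eef_rot: [1.0, -0.019, 0.011, 0.0]
contact_force: [0.2, -1.3, 0.3]
tool_pos: [500.7, -308.6, 237.1]
eef_rot: [1.0, -0.021, 0.013, 0.003]
contact_force: [0.3, -0.6, 0.8]
tape 42.38142857142857
spray 1.9433333333333334
```

View pics/end.png

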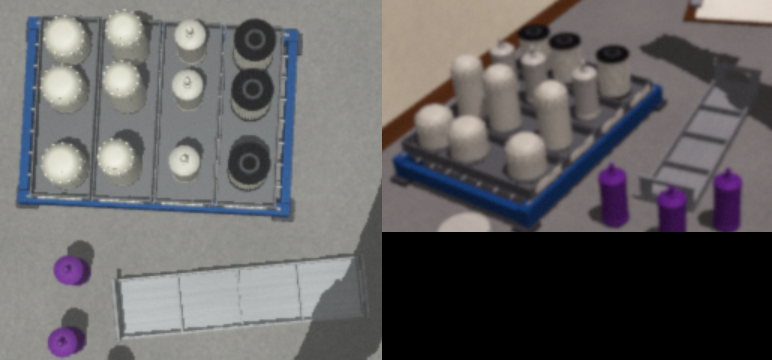

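All four filters stand upright at the front of their own lanes, in line with the stock. I'll check the tape by colour, because the arm's shadow has moved across it, and then hand in.

```bash
python3 - <<'E'
from h import *
for I in (cv2.imread("pics/side0.png"),get_image("side")):
    h=cv2.cvtColor(I,cv2.COLOR_BGR2HSV)[140:195,390:450]; m=cv2.inRange(h,(3,130,60),(18,255,255)); print(cv2.boundingRect(m),m.sum()//255)
hand_in(); print(get_obs()["time_s"])
E
```

```text
(13, 14, 34, 30) 730
(13, 15, 34, 29) 693
the job is handed in; nothing more can be done
the job is handed in; nothing more can be done
```

I moved the four filters one at a time (short, tall, inline, pleated) from the tray to the front place of their own lanes. Each was set down until the force showed floor contact, then released, and the job is handed in. It took about 40 s of robot time.

**Last checks:**
- **Filters:** The final top and side views show all four upright, released and in line with their stock. My estimates put each within about 5 mm of its place.
- **Tape and spray can:** The tape's outline in the side view is unchanged to one pixel, and the spray can's area in the top view barely changed. The top-view comparison did flag the tape's area. I put that down to the arm's shadow, which lay across it at the start.

**One misstep:** The first lowering of the short filter was about 6 mm off sideways and brushed the lane wall lightly. I lifted it, shifted it and set it down cleanly.

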